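# Third hand at the repair bench: hold a gear housing against the sprung stop

### The job

Take the aluminium gear housing out of the washer's catch tray, stand it on the bed of the screwing fixture between the white lines, and push its wide flange squarely against the blue sprung stop until the orange pointer stands in the green part of the scale, never in the red. Keep it pressed there steadily for two seconds so that I can screw it on, and finish while still holding it pressed. Keep the housing upright throughout and leave the other things in the tray and on the bench where they are.

Things in the scene. Friction and masses are not known exactly. Their poses are not given: they have to be found in the camera images.
- casting_mid (a point): Gear housing, loose bright aluminium casting, 0.2-0.4 kg, upright on the tray floor: block 52 long (x), 40 wide (y), 50 high; wider flange plate (8 thick, 56 wide, 50 high) at its +x end, round boss (28 dia, 8 long) at its -x end. Point: centre of the 40 wide block, 25 above the underside. x to the flange (starts roughly towards +y, the robot's left), z up. Grip across the 40 mm width.
- casting_flange (a point): The centre of the housing's outer flange face (two brass inserts in it), 34 mm in +x from the housing's centre point, 25 mm above its underside; same axes.
- casting: The same gear housing; origin at its underside, below a point 4 mm in +x from the centre of the block; x to the flange, z up.
- tray: Parts washer's fixed dark steel catch tray, 190 (x) by 310 (y), walls 20 high and 3 thick, floor 3 thick. Origin under its centre, z up. Three things stand in it in a row along its y, about 95 apart, in any order: the housing, a black hub and a brass collar.
- fixture: Fixed screwing fixture: grey bed 280 (x) by 130 (y) by 15 thick; origin under its centre, bed surface 15 above. x runs along the push, from the open front to the stop; z up. White lines at y = -37 and +37 mark the lane, x = -130 to +20. Blue stop plate at x = +30 (see stop_face); blue end block, top 60, at x = 116 to 134; scale block, 46 high, at x = 10 to 95, y = -98 to -62.
- stop_face (a point): The centre of the front face of the blue sprung stop plate (100 wide, 48 high, 12 thick, its top 64 above the table), 25 above the bed on the lane's centre line, at fixture x = +30 when nothing pushes it. x points along the push, away from the part. It moves with the stop.
- stop (a joint): How far the stop is pushed back along the fixture's x, in m: 0 at rest, 0.045 fully back. Sprung: 2 N to start moving, then 0.4 N per mm (6 N at 10 mm, 9 N at 17.5, 12 N at 25). The orange pointer, level with the stop's front face, shows it on the scale: white 0 to 10 mm, green 10 to 25, yellow 25 to 32, red beyond 32.
- hub: A loose black plastic hub in the tray, 52 diameter, 34 high; leave it. Origin under its centre.
- collar: A loose brass ring in the tray, 54 diameter, 26 high; leave it. Origin under its centre.
- screwdriver: A loose screwdriver with a green handle lying on the bench; leave it. x along it.
- brush: A loose wooden-handled brush lying on the bench; leave it. x along it.
- cleaner: A loose white cleaner bottle standing on the bench, 56 diameter, 130 high; leave it. Origin under its centre.
- filter_puck: A loose steel disc lying on the bench, 58 diameter, 22 high; leave it. Origin under its centre.
There are look-alikes about, which are no part of the job. Of the things like the casting, leave any that is brown or pink; of the rest the smaller one is meant.

How it is judged:
On the way, in this order (a step that is already met when the one before it is completed fails the run):
1. the housing is lifted out of the tray (z of casting_mid in the frame of tray above 0.045 m and contact force between casting and tray below 0.05 N), for 0.1 s.
2. the housing stands squarely against the stop and is pressed by the fingers, steadily within the green band, for a second and a half (value of joint stop between 0.0092 and 0.0258 m and contact force between casting and stop between 5 and 13 N and contact force between the fingers and casting above 1 N and horizontal distance between casting_flange and stop_face below 0.012 m and angle between the x axis of casting_mid and the x axis of stop_face, either way round below 0.1 rad and angle between casting_mid's own z axis and vertical below 0.1 rad and z of casting_mid in the frame of fixture below 0.045 m and velocity of joint stop between -0.008 and 0.008 m/s), for 1.5 s.
At the end, for the whole second after the job is handed in: Fingers still press the housing (over 1 N) on the stop with 5-13 N; stop still (under 8 mm/s), 9.2-25.8 mm back (green); flange centre within 12 mm of the stop centre seen from above; housing square and upright within 0.1 rad, underside at most 5 mm above the bed (all of step 2); the arm keeps its last pose, push and grip.
It fails at once if the stop is pushed into the red (value of joint stop above 0.0335 m).
It fails at once if the housing is tipped over (angle between casting_mid's own z axis and vertical above 0.6 rad).
It fails at once if another thing in the tray or on the bench is moved by more than 30 mm (distance of any of hub, collar, screwdriver, brush, cleaner, filter_puck from where it was at the start of the episode above 0.03 m).
It also fails if it takes over 42 s, if anything falls off the work surface, if the arm or the gripper's body presses on something with over 40 N, if the wrist force passes 120 N, or if a joint passes its speed limit or range.

### The arm

A 6-joint arm with a two-finger parallel gripper is mounted at the origin on the work surface. World frame = base frame: x ahead of the robot, y to its left, z up, the work surface at z = 0. Lengths are in m, angles in rad, forces in N, time in s.
With the tool pointing down it reaches from about 0.3 to 0.875 m from the base axis. Payload 6.4 kg.
Tool frame: the origin (TCP) lies at the centre of the arm's flange, where the gripper is bolted on; the fingertips stand 173 mm ahead of it and the grasp point (between the pads) lies ctrl.grip_point_offset ahead of it (ctrl.grip_point_offset is the distance from the TCP to the grasp point, in m); z points along the fingers, y is the direction in which the jaws open and shut (so a half turn about z gives the same grasp; the last joint's range is limited). The gripper opens to 85 mm and grips with 20 to 120 N. Pads are 22 mm wide; open, the fingers measure 114 mm over their backs; the gripper's body (76 mm by 85 mm) begins 54 mm behind the grasp point. The pads swing forward as they close: fully open they stand 13 mm farther back than shut.
Start: joints at [-1.322, 0.181, 1.607, -0, 1.354, -0.206], TCP at [0.253, -0.517, 0.405] pointing down, gripper open.
Joint ranges: [-2.99, 2.99], [-0.89, 2.07], [0.3, 2.58], [-1.14, 4.28], [0, 2.63], [-3.12, 3.12]. Speed limits (rad/s): [2.57, 2.57, 3.01, 3.14, 3.14, 3.14].

### API

Orientations are given as a unit quaternion [w, x, y, z].
In Python, from bench import ctrl, cams, boxes_of, landmark_of gives the robot as it stands.
- The arm moves only by the shell command python3 -m handwheel 'ROWS'. ROWS is JSON, a list of rows, each an object with "offset": the shift along the tool's x, y, z in m, a list of three; "spin": the turn about the tool's z in degrees; "grip": the opening, from 0 (shut) to 1 (fully open). A call has 1 to 20 rows; each row is the pose to reach, as a shift and turn from the pose commanded when the call began, along the tool's axes at that moment; what a row does not reach only later rows make up. A row lasts 1/8 s, in which the tool goes at most 62.5 mm and 10.7 degrees, less where a joint would pass 70% of its speed; a pose out of reach is approached as far as the arm can. A call with a gripper value outside its range is refused whole. The fingers move at their own pace and stop on an object; the grip force is fixed at half the most. Time passes only in rows, so rows that repeat a pose let the fingers close. It gives the time, the measured TCP pose, the force and the opening at its end, in the units of the state.
- ctrl.get_obs(): the state, without advancing time (a new reading comes with each control period).
- cams.camera(name): name is "side" or "top"; returns a dict with "color" (400x640x3 uint8, red, green, blue), "camera_matrix" (3x3 intrinsics, pixels), "view" (4x4, takes a point from world to camera coordinates). Camera axes: x right, y up, looking along -z (the intrinsics and any distortion apply to the point x, -y, -z); pixel columns grow to the right and rows downward; lengths in m; the calibration is good to about 2 mm. A picture is of the moment at which its call begins. There is no depth.
- ctrl.hand_in(): hands the job in, once; it reports no verdict.
Trained networks look in a picture, given as the dict that the camera call returned (one of the last four; its "shot" number tells which), for a name from the list of things; names that differ only in an ending like _2 or _b are one class to them, and where a whole thing is asked for, a point or a joint stands for the part that bears it (a point fixed in the world has none). Each returns a list of dicts, best first, with "confidence" (0 to 1); they miss things now and then, are a little off and sometimes report something else, mostly with a low value. They report only what shows in the picture. A call takes as long as a camera call. They do not tell look-alikes from the thing itself.
- boxes_of(picture, thing): "uv" ([column, row] in pixels, amid what is visible of it).
- landmark_of(picture, thing): "uv" ([column, row] in pixels: a listed point, or the origin of a listed thing).
The state is a dict: "time_s": time; "q": joint angles; "dq": joint speeds; "joint_efforts": joint torques, N m; "eef_pos": TCP position; "eef_rot": TCP orientation; "wrist_force": force on the tool from outside, world axes, zero at the start; "torque": the same for the moment, N m; "opening": opening from 0.0 (shut) to 1.0 (fully open).
Only numpy, scipy, OpenCV 4.12 (cv2) and the standard library are available. Lean on these libraries where they do the work, as an engineer would, in place of code of your own. Each camera call takes 0.05 s, during which the arm holds its last target.

## Working session

There is one attempt and no reset: what is moved stays moved. The work goes in short steps, Python scripts to look and compute and a shell command to move; the robot and the scene stay as the last step left them, time stands still between calls to the robot, and variables do not carry over. Pictures are saved under pics/ and viewed, and the job is handed in when it is done.

```bash
mkdir -p pics; ls
python3 - <<'E'
from bench import ctrl,cams,boxes_of,landmark_of
import cv2
o=ctrl.get_obs();print(o['time_s'],o['eef_pos'],o['eef_rot'],o['opening'],o['wrist_force'],ctrl.grip_point_offset)
for n in ['top','side']:
    p=cams.camera(n);cv2.imwrite(f'pics/{n}0.png',p['color'][:,:,::-1])
    print(n,p['camera_matrix'],p['view'],p.keys())
    for t in ['casting_mid','casting_flange','casting','tray','fixture','stop_face','hub','collar']:
        print(t,[(d['uv'],round(d['confidence'],2)) for d in landmark_of(p,t)][:4])
E
```

```text
pics
0.0 [ 0.2525458  -0.51630074  0.40378465] [-8.60534798e-04  9.74255376e-01  2.25445605e-01 -1.67413882e-05] 1.0024139624373725 [-0.30479904 -0.07843353 -0.29674481] 0.1547
top [[501.62289626   0.         309.18935098]
 [  0.         501.62289626 198.81598104]
 [  0.           0.           1.        ]] [[-2.54320849e-02 -9.99674151e-01 -2.19091440e-03 -2.05307772e-02]
 [ 9.98041304e-01 -2.55157268e-02  5.71183226e-02 -4.79696346e-01]
 [-5.71556134e-02 -7.33985043e-04  9.98365012e-01 -1.72109353e+00]
 [ 0.00000000e+00  0.00000000e+00  0.00000000e+00  1.00000000e+00]] dict_keys(['color', 'camera_matrix', 'view', 'shot'])
casting_mid [([177.4, 253.7], 0.88), ([225.7, 255.5], 0.7), ([217.9, 193.2], 0.61), ([297.4, 183.6], 0.51)]
casting_flange [([190.6, 258.4], 0.69), ([286.0, 178.8], 0.64), ([218.9, 200.6], 0.63), ([240.7, 257.6], 0.58)]
casting [([181.7, 256.4], 0.82), ([218.5, 193.5], 0.73), ([293.4, 185.1], 0.72), ([229.4, 253.6], 0.68)]
tray [([218.5, 193.8], 0.77)]
fixture [([352.3, 192.3], 0.94), ([437.1, 192.4], 0.62)]
stop_face [([355.3, 182.1], 0.53), ([218.5, 195.1], 0.46)
[... 379 characters left out ...]
 -0.06590574]
 [-0.05421746  0.74829388  0.66114804 -1.31080756]
 [ 0.          0.          0.          1.        ]] dict_keys(['color', 'camera_matrix', 'view', 'shot'])
casting_mid [([305.7, 213.4], 0.98), ([384.3, 272.5], 0.91), ([386.7, 324.2], 0.73), ([304.9, 281.6], 0.69)]
casting_flange [([299.1, 222.4], 0.93), ([388.0, 262.7], 0.83), ([317.7, 277.7], 0.7)]
casting [([311.5, 284.4], 0.82), ([308.3, 220.2], 0.72), ([386.3, 334.1], 0.68), ([389.7, 278.1], 0.6)]
tray [([309.2, 287.6], 0.82)]
fixture [([317.8, 186.1], 0.66), ([301.4, 315.0], 0.66)]
stop_face [([313.9, 175.8], 0.66)]
hub [([379.1, 151.3], 0.65), ([301.1, 319.0], 0.61), ([328.3, 139.7], 0.6)]
collar [([314.1, 263.4], 0.47)]
```

View pics/top0.png

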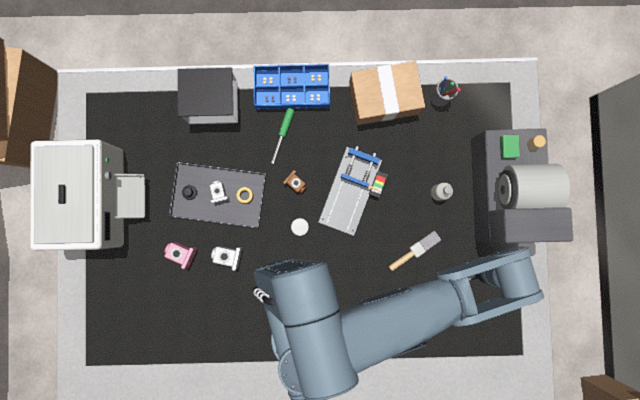

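View pics/side0.png

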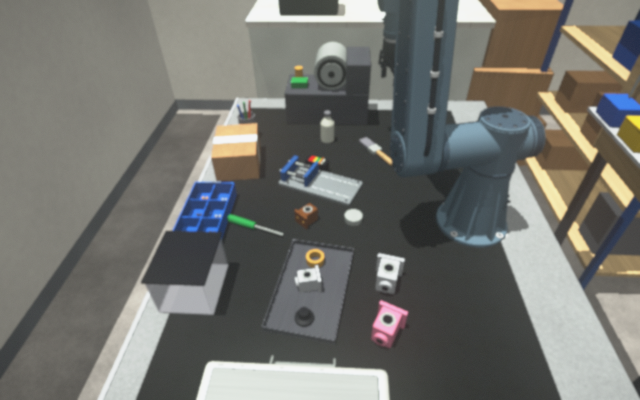

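Run:
```python
import cv2
a=cv2.imread('pics/top0.png')[120:290,140:460];cv2.imwrite('pics/top0c.png',cv2.resize(a,None,fx=2.5,fy=2.5,interpolation=cv2.INTER_CUBIC))
a=cv2.imread('pics/side0.png')[120:350,230:430];cv2.imwrite('pics/side0c.png',cv2.resize(a,None,fx=2.6,fy=2.6,interpolation=cv2.INTER_CUBIC))
```

```text
(no output)
```

View pics/top0c.png

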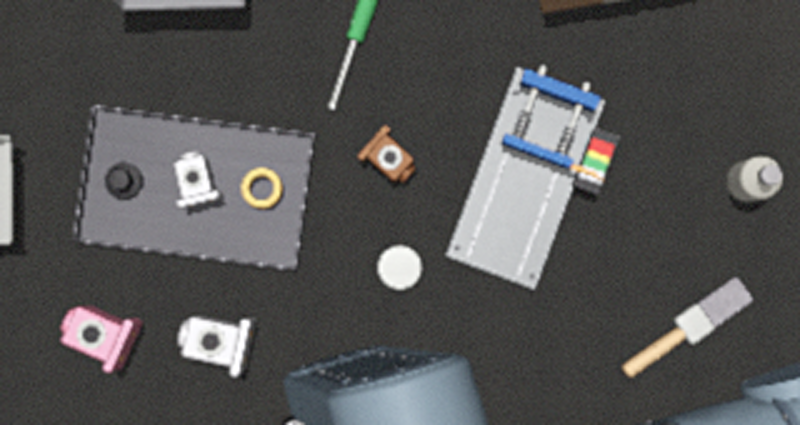

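View pics/side0c.png

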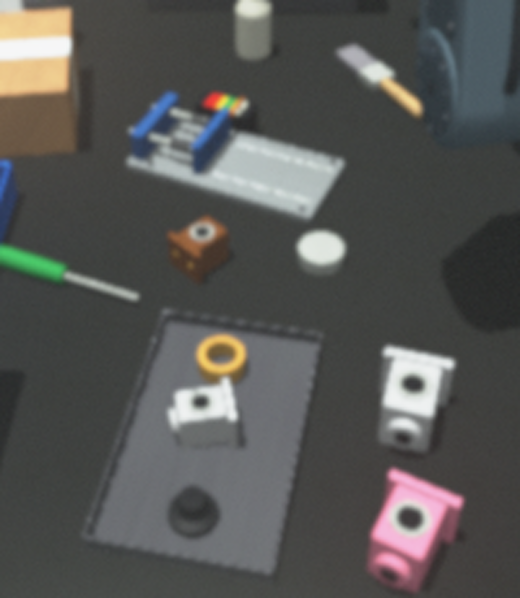

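The scene in `top0`, with positions from the top image:
- **Housing:** the bright one in the tray at about (218,193), with its flange towards the image bottom. That is world -x, not +y as the text says.
- **Tray neighbours:** the hub is at (190,192) and the collar at (245,195).
- **Fixture:** the stop is at about (355,180), with its scale to the right.
- **Look-alikes:** pink (178,255), larger white (225,257) and brown (294,182).

Next I'll fit the poses of the housing and the fixture.

```bash
cat > h.py <<'E'
import numpy as np,cv2
from scipy.optimize import minimize
from scipy.spatial import ConvexHull
def proj(p,X):
    X=np.atleast_2d(X);c=X@p['view'][:3,:3].T+p['view'][:3,3]
    q=np.c_[c[:,0],-c[:,1],-c[:,2]]@p['camera_matrix'].T
    return q[:,:2]/q[:,2:]
def ray(p,uv,z):
    R=p['view'][:3,:3];t=p['view'][:3,3];o=-R.T@t
    d=np.linalg.inv(p['camera_matrix'])@[uv[0],uv[1],1];d=R.T@[d[0],-d[1],-d[2]]
    return o+d*(z-o[2])/d[2]
def Rz(a):return np.array([[np.cos(a),-np.sin(a),0],[np.sin(a),np.cos(a),0],[0,0,1]])
def box(x0,x1,y0,y1,z0,z1):
    return np.array([[x,y,z] for x in(x0,x1) for y in(y0,y1) for z in(z0,z1)])
def boss(): # about mid frame, z from underside
    a=np.linspace(0,2*np.pi,16,endpoint=False)
    return np.array([[x,14*np.cos(t),25+14*np.sin(t)] for x in(-34,-26) for t in a])/1000
PARTS=[box(-.026,.026,-.02,.02,0,.05),box(.026,.034,-.028,.028,0,.05),boss()]
def place(P,x,y,z,yaw):return P@Rz(yaw).T+[x,y,z]
S=4
def sil(p,pose,org,wh,parts=PARTS):
    m=np.zeros((wh[1]*S,wh[0]*S),np.uint8)
    for P in parts:
        uv=(proj(p,place(P,*pose))-org+.5)*S
        cv2.fillConvexPoly(m,cv2.convexHull(uv.astype(np.float32)).round().astype(np.int32),255)
    return cv2.resize(m,wh,interpolation=cv2.INTER_AREA)/255.
E
python3 - <<'E'
from h import *
from bench import cams
import itertools
P={n:cams.camera(n) for n in('top','side')}
import pickle;pickle.dump(P,open('p0.pkl','wb'))
C={'top':((205,178),(28,34)),'side':((290,262),(38,36))}
T={}
for n,(o,wh) in C.items():
    c=P[n]['color'][o[1]:o[1]+wh[1],o[0]:o[0]+wh[0]].astype(float)
    g=c.min(2); 
    T[n]=g
    print(n,np.percentile(g,[5,30,50,80,95]))
def cost(v,names=('top','side')):
    e=0
    for n in names:
        o,wh=C[n];m=cv2.GaussianBlur(sil(P[n],(v[0],v[1],.003,v[2]),o,wh),(0,0),.7)
        e-=np.corrcoef(m.ravel(),T[n].ravel())[0,1]
    return e
x0=ray(P['top'],(218,193),.03);print(x0)
for names in (('top',),('side',),('top','side')):
  best=None
  for yaw in np.radians(np.arange(-180,180,30)):
    r=minimize(cost,[x0[0],x0[1],yaw],args=(names,),method='Nelder-Mead',options=dict(initial_simplex=np.array([[0,0,0],[.01,0,0],[0,.01,0],[0,0,.3]])+[x0[0],x0[1],yaw],xatol=1e-4,fatol=1e-5))
    if best is None or r.fun<best.fun:best=r
  print(names,best.x,np.degrees(best.x[2]),best.fun)
v=best.x
for n,(o,wh) in C.items():
    im=P[n]['color'][o[1]-8:o[1]+wh[1]+8,o[0]-8:o[0]+wh[0]+8,::-1].copy();k=10
    im=cv2.resize(im,None,fx=k,fy=k,interpolation=cv2.INTER_CUBIC)
    for Q in PARTS:
        h=cv2.convexHull(((proj(P[n],place(Q,v[0],v[1],.003,v[2]))-o+8.5)*k).astype(np.float32)).astype(int)
        cv2.polylines(im,[h],True,(0,0,255),1)
    cv2.imwrite(f'pics/fit_{n}.png',im)
# fixture
im=P['top']['color'][140:240,310:400,::-1];cv2.imwrite('pics/fx.png',cv2.resize(im,None,fx=6,fy=6,interpolation=cv2.INTER_CUBIC))
E
```

```text
top [ 83.55 129.   131.   204.   251.  ]
side [ 82. 107. 110. 172. 231.]
[0.50604721 0.27935045 0.03      ]
('top',) [0.51539239 0.28590281 3.36983725] 193.0774522135244 -0.7891960133465643
('side',) [ 0.5094557   0.26325408 -0.19887204] -11.39452831681031 -0.6749842409574325
('top', 'side') [ 0.51431232  0.28057431 -2.96645098] -169.9651210264768 -1.3230786140921253
```

View pics/fit_top.png

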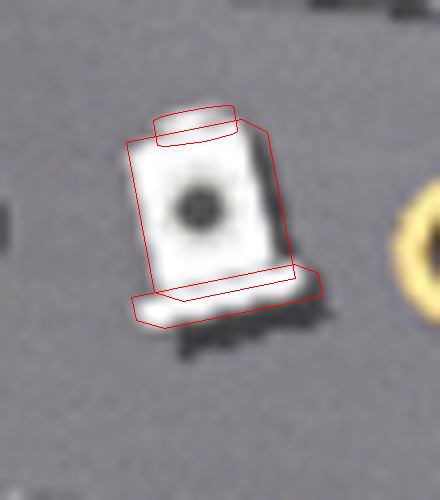

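View pics/fit_side.png

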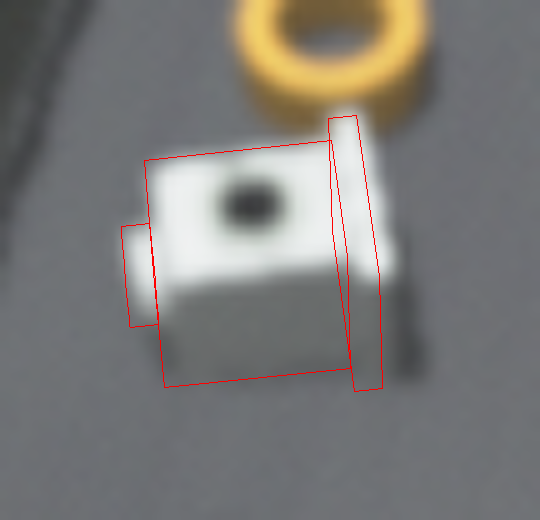

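View pics/fx.png

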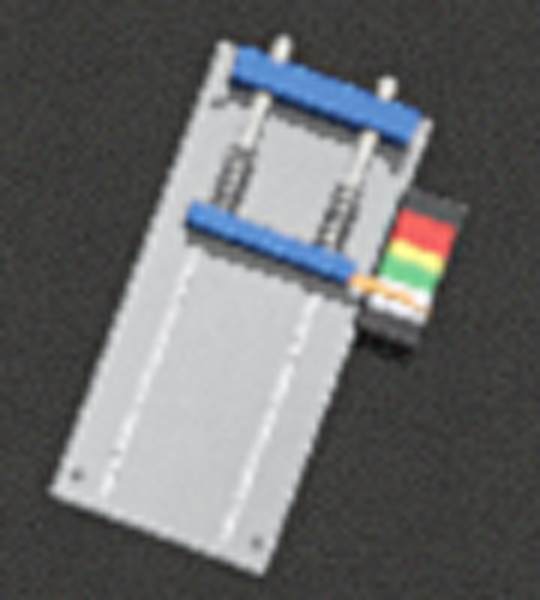

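Run:
```python
from h import *
import pickle
P=pickle.load(open('p0.pkl','rb'))
C={'top':((205,178),(28,34)),'side':((290,262),(38,36))}
TOP=[box(-.026,.026,-.02,.02,.0495,.05),box(.026,.034,-.028,.028,.0495,.05),boss()]
T={n:np.clip(P[n]['color'][o[1]:o[1]+wh[1],o[0]:o[0]+wh[0]].astype(float).min(2)-(135 if n=='top' else 118),0,80) for n,(o,wh) in C.items()}
def cost(v,names):
    e=0
    for n in names:
        o,wh=C[n];m=cv2.GaussianBlur(sil(P[n],(v[0],v[1],.003,v[2]),o,wh,TOP),(0,0),.7)
        e-=np.corrcoef(m.ravel(),T[n].ravel())[0,1]
    return e
x0=[.512,.282,-2.95]
for names in (('top',),('side',),('top','side')):
    r=minimize(cost,x0,args=(names,),method='Nelder-Mead',options=dict(initial_simplex=np.array([[0,0,0],[.01,0,0],[0,.01,0],[0,0,.3]])+x0,xatol=1e-4,fatol=1e-5))
    print(names,r.x,np.degrees(r.x[2]),r.fun)
v=r.x
for n,(o,wh) in C.items():
    k=10;im=cv2.resize(P[n]['color'][o[1]-8:o[1]+wh[1]+8,o[0]-8:o[0]+wh[0]+8,::-1].copy(),None,fx=k,fy=k,interpolation=cv2.INTER_CUBIC)
    for Q in TOP:
        h=cv2.convexHull(((proj(P[n],place(Q,v[0],v[1],.003,v[2]))-o+8.5)*k).astype(np.float32)).astype(int)
        cv2.polylines(im,[h],True,(0,0,255),1)
    cv2.imwrite(f'pics/fitb_{n}.png',im)
from scipy.optimize import least_squares
f=lambda X:((X[0]+.5)/6-.5+310,(X[1]+.5)/6-.5+140)
obs=[((52,492),(-.14,.065,.015)),((265,575),(-.14,-.065,.015)),((220,42),(.14,.065,.015)),((430,122),(.14,-.065,.015)),
 ((186,220),(.030,.05,.064)),((353,284),(.030,-.05,.064))]
U=np.array([f(a) for a,b in obs]);M=np.array([b for a,b in obs])
fn=lambda v:(proj(P['top'],M@Rz(v[2]).T+[v[0],v[1],0])-U).ravel()
r=least_squares(fn,[.5,0,-.35]);print('fixture',r.x,np.degrees(r.x[2]));print(r.fun.round(2))
```

```text
('top',) [ 0.51305852  0.28029046 -2.93173638] -167.9761213473395 -0.9184925309735674
('side',) [ 0.51227646  0.28085163 -2.94727286] -168.86629610267607 -0.9158946578293372
('top', 'side') [ 0.51275242  0.28090152 -2.91988334] -167.29699225394864 -1.8285244941307952
fixture [ 0.5031015  -0.17464692 -0.38530275] -22.07622148815766
[-0.04  0.52 -0.16  0.    0.25  0.04  0.38 -0.21 -0.23 -0.05 -0.18 -0.29]
```

```bash
python3 -c "
import cv2,numpy as np
a=cv2.imread('pics/fitb_top.png');b=cv2.imread('pics/fitb_side.png')
h=max(a.shape[0],b.shape[0]);f=lambda i:np.pad(i,((0,h-i.shape[0]),(0,0),(0,0)))
cv2.imwrite('pics/fitb.png',cv2.resize(np.hstack([f(a),f(b)]),None,fx=.8,fy=.8))"
```

```text
(no output)
```

View pics/fitb.png

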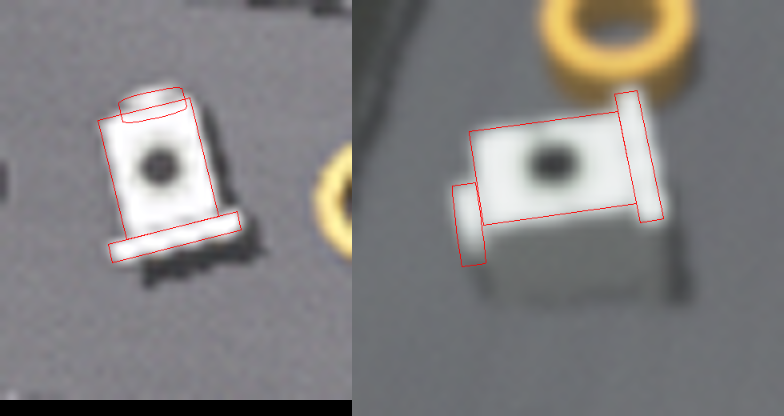

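The fits overlay well. The housing's mid is at (0.5127, 0.2806) with yaw ≈ -168°. The fixture origin is at (0.503, -0.175) with yaw ≈ -22.1°. I'll move above the housing first, with the jaws partly closed so they clear the neighbours.

```bash
python3 -m handwheel '[{"offset":[0.03,-0.03,0],"spin":2,"grip":0.8},{"offset":[0.07,-0.07,0.01],"spin":4,"grip":0.8},{"offset":[0.11,-0.11,0.02],"spin":6,"grip":0.8},{"offset":[0.15,-0.155,0.03],"spin":8,"grip":0.8},{"offset":[0.19,-0.195,0.04],"spin":10,"grip":0.8},{"offset":[0.23,-0.24,0.05],"spin":12,"grip":0.8},{"offset":[0.27,-0.28,0.06],"spin":14,"grip":0.8},{"offset":[0.31,-0.32,0.07],"spin":14,"grip":0.8},{"offset":[0.35,-0.36,0.08],"spin":14,"grip":0.8},{"offset":[0.39,-0.40,0.09],"spin":14,"grip":0.8},{"offset":[0.43,-0.44,0.10],"spin":14,"grip":0.8},{"offset":[0.47,-0.485,0.10],"spin":14,"grip":0.8},{"offset":[0.51,-0.525,0.10],"spin":14,"grip":0.8},{"offset":[0.55,-0.565,0.10],"spin":14,"grip":0.8},{"offset":[0.575,-0.593,0.10],"spin":14,"grip":0.8},{"offset":[0.584,-0.601,0.10],"spin":14,"grip":0.8},{"offset":[0.584,-0.601,0.10],"spin":14,"grip":0.8},{"offset":[0.584,-0.601,0.10],"spin":14,"grip":0.8},{"offset":[0.584,-0.601,0.10],"spin":14,"grip":0.8}]'
cat > st.py <<'E'
from bench import ctrl
import numpy as np
from scipy.spatial.transform import Rotation as R
o=ctrl.get_obs();w=o['eef_rot'];M=R.from_quat(w,scalar_first=True).as_matrix()
print('t',o['time_s'],'pos',o['eef_pos'].round(4),'yawx',np.degrees(np.arctan2(M[1,0],M[0,0])).round(2),'z',M[:,2].round(3),'open',round(o['opening'],3),'F',o['wrist_force'].round(2),'T',o['torque'].round(2),'q',o['q'].round(2),'gpo',ctrl.grip_point_offset)
E
python3 st.py
```

```text
time_s: 3.38
eef_pos: [0.5132, 0.2787, 0.3048]
eef_rot: [0.0, 0.995, 0.104, -0.0]
wrist_force: [0.6, 0.1, 0.9]
opening: 0.801
t 3.375 pos [0.5132 0.2787 0.3048] yawx 11.97 z [-0. -0. -1.] open 0.801 F [0.65 0.12 0.95] T [0.05 0.01 0.02] q [ 0.29  0.31  1.67 -0.    1.17  1.66] gpo 0.1547
```

```bash
python3 -m handwheel '[{"offset":[0,-0.002,0.03],"spin":0,"grip":0.8},{"offset":[0,-0.002,0.06],"spin":0,"grip":0.8}]'
python3 - <<'E'
from bench import cams
import cv2,numpy as np
s=cams.camera('side')['color'][200:340,240:400,::-1];t=cams.camera('top')['color'][140:260,150:300,::-1]
cv2.imwrite('pics/hov.png',np.hstack([cv2.resize(s,(440,385),interpolation=2),cv2.resize(t,(360,385))]))
E
```

```text
time_s: 3.62
eef_pos: [0.5131, 0.2811, 0.2448]
eef_rot: [-0.0, 0.995, 0.104, 0.001]
wrist_force: [0.2, -0.3, 0.3]
opening: 0.8
```

View pics/hov.png

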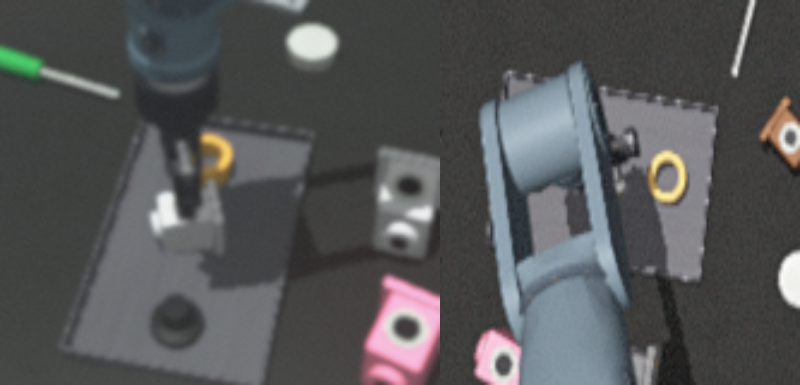

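The side view shows the fingers coming down over the block at about (180,200) in the crop, clear of the collar. I'll descend and close.

```bash
python3 -m handwheel '[{"offset":[0,0,0.02],"spin":0,"grip":0.8},{"offset":[0,0,0.04],"spin":0,"grip":0.8},{"offset":[0,0,0.055],"spin":0,"grip":0.8},{"offset":[0,0,0.061],"spin":0,"grip":0.8},{"offset":[0,0,0.061],"spin":0,"grip":0.8},{"offset":[0,0,0.061],"spin":0,"grip":0.3},{"offset":[0,0,0.061],"spin":0,"grip":0.2},{"offset":[0,0,0.061],"spin":0,"grip":0.2},{"offset":[0,0,0.061],"spin":0,"grip":0.2},{"offset":[0,0,0.061],"spin":0,"grip":0.2},{"offset":[0,0,0.061],"spin":0,"grip":0.2},{"offset":[0,0,0.061],"spin":0,"grip":0.2}]'; python3 st.py
```

```text
time_s: 5.22
eef_pos: [0.5133, 0.282, 0.1846]
eef_rot: [-0.0, 0.994, 0.105, 0.001]
wrist_force: [-1.0, 0.0, 5.5]
opening: 0.461
t 5.225 pos [0.5133 0.282  0.1846] yawx 12.06 z [ 0.002  0.    -1.   ] open 0.461 F [-1.01  0.05  5.53] T [-0.14  0.05 -0.02] q [ 0.3   0.49  1.71 -0.    0.94  1.66] gpo 0.1547
```

```bash
python3 -m handwheel '[{"offset":[0,0,-0.01],"spin":0,"grip":0.2},{"offset":[0,0,-0.03],"spin":0,"grip":0.2},{"offset":[0,0,-0.06],"spin":0,"grip":0.2},{"offset":[0,0,-0.09],"spin":0,"grip":0.2},{"offset":[0,0,-0.12],"spin":0,"grip":0.2},{"offset":[0,0,-0.135],"spin":0,"grip":0.2},{"offset":[0,0,-0.14],"spin":0,"grip":0.2},{"offset":[0,0,-0.14],"spin":0,"grip":0.2}]'; python3 st.py;python3 - <<'E'
from bench import cams
import cv2,numpy as np
s=cams.camera('side')['color'][160:340,200:420,::-1]
cv2.imwrite('pics/lift.png',cv2.resize(s,None,fx=3,fy=3,interpolation=2))
E
```

```text
time_s: 6.22
eef_pos: [0.5125, 0.2817, 0.3231]
eef_rot: [0.0, 0.994, 0.105, -0.0]
wrist_force: [0.4, -0.5, -4.8]
opening: 0.461
t 6.225 pos [0.5125 0.2817 0.3231] yawx 12.06 z [-0.001 -0.    -1.   ] open 0.461 F [ 0.37 -0.45 -4.78] T [-0.03 -0.04 -0.07] q [0.3  0.29 1.65 0.   1.2  1.66] gpo 0.1547
```

View pics/lift.png

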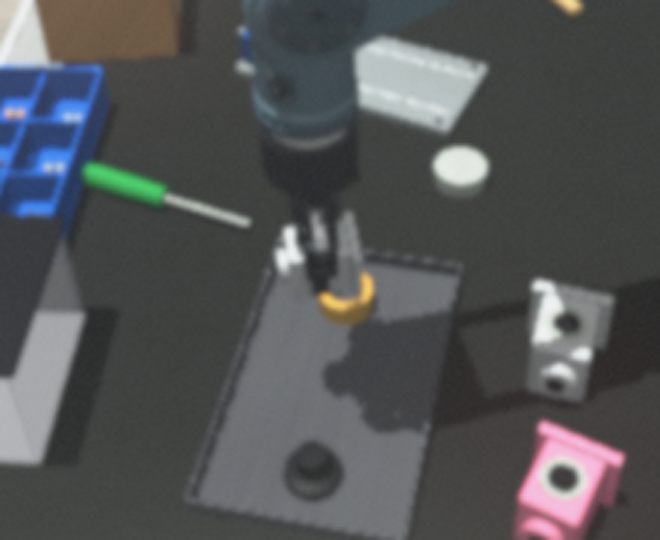

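The housing is lifted clear and level, and the load shows about 4.8 N. Next I'll carry it to the lane and turn it 146°.

```bash
python3 -m handwheel '[{"offset":[-0.003,0.01,0],"spin":-4,"grip":0.2},{"offset":[-0.01,0.03,0],"spin":-12,"grip":0.2},{"offset":[-0.02,0.06,0],"spin":-21,"grip":0.2},{"offset":[-0.03,0.09,0],"spin":-30,"grip":0.2},{"offset":[-0.04,0.12,0],"spin":-39,"grip":0.2},{"offset":[-0.05,0.15,0],"spin":-48,"grip":0.2},{"offset":[-0.06,0.18,0],"spin":-57,"grip":0.2},{"offset":[-0.07,0.21,0],"spin":-66,"grip":0.2},{"offset":[-0.08,0.24,0],"spin":-75,"grip":0.2},{"offset":[-0.09,0.27,0],"spin":-84,"grip":0.2},{"offset":[-0.1,0.3,0],"spin":-93,"grip":0.2},{"offset":[-0.11,0.33,0],"spin":-102,"grip":0.2},{"offset":[-0.12,0.36,0],"spin":-111,"grip":0.2},{"offset":[-0.13,0.385,0],"spin":-120,"grip":0.2},{"offset":[-0.137,0.405,0],"spin":-129,"grip":0.2},{"offset":[-0.14,0.415,0],"spin":-138,"grip":0.2},{"offset":[-0.142,0.419,0],"spin":-144,"grip":0.2},{"offset":[-0.142,0.419,0],"spin":-146,"grip":0.2},{"offset":[-0.142,0.419,0],"spin":-146,"grip":0.2},{"offset":[-0.142,0.419,0],"spin":-146,"grip":0.2}]'; python3 st.py;python3 - <<'E'
from bench import cams
import cv2,numpy as np
s=cams.camera('side')['color'][60:260,240:440,::-1];t=cams.camera('top')['color'][130:260,280:420,::-1]
cv2.imwrite('pics/car.png',np.hstack([cv2.resize(s,(400,400),interpolation=2),cv2.resize(t,(400,400))]))
E
```

```text
time_s: 8.78
eef_pos: [0.4614, -0.1572, 0.3234]
eef_rot: [-0.0, 0.191, 0.982, 0.0]
wrist_force: [0.3, 0.8, -3.4]
opening: 0.458
t 8.775 pos [ 0.4614 -0.1572  0.3234] yawx 158.01 z [-0.  0. -1.] open 0.458 F [ 0.35  0.77 -3.4 ] T [-0.01  0.04  0.03] q [-0.57  0.08  1.9   0.    1.17 -1.76] gpo 0.1547
```

View pics/car.png

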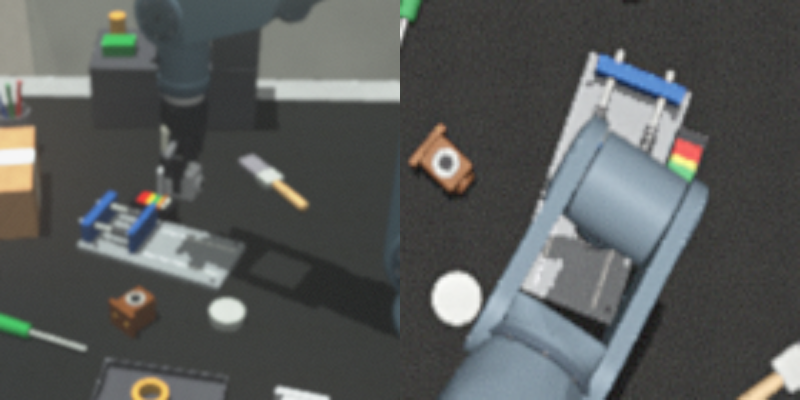

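```bash
python3 -m handwheel '[{"offset":[0,0,0.01],"spin":0,"grip":0.2},{"offset":[0,0,0.03],"spin":0,"grip":0.2},{"offset":[0,0,0.055],"spin":0,"grip":0.2},{"offset":[0,0,0.08],"spin":0,"grip":0.2},{"offset":[0,0,0.1],"spin":0,"grip":0.2},{"offset":[0,0,0.115],"spin":0,"grip":0.2},{"offset":[0,0,0.122],"spin":0,"grip":0.2},{"offset":[0,0,0.122],"spin":0,"grip":0.2},{"offset":[0,0,0.122],"spin":0,"grip":0.2}]'; python3 st.py;python3 - <<'E'
from bench import cams,landmark_of
from h import *
s=cams.camera('side')
for t in ['casting_mid','casting_flange','stop_face']:
    print(t,[(d['uv'],round(d['confidence'],2)) for d in landmark_of(s,t)][:3])
k=8;o=np.array([275,140]);im=cv2.resize(s['color'][140:210,275:370,::-1],None,fx=k,fy=k,interpolation=2)
for Q in PARTS:
    h=cv2.convexHull(((proj(s,place(Q,.4614,-.1572,.020,np.radians(-22)))-o+.5)*k).astype(np.float32)).astype(int);cv2.polylines(im,[h],True,(0,0,255),1)
cv2.imwrite('pics/low.png',im)
E
```

```text
time_s: 10.0
eef_pos: [0.4619, -0.1578, 0.2024]
eef_rot: [0.001, 0.19, 0.982, -0.0]
wrist_force: [0.2, -0.2, -4.0]
opening: 0.46
t 10.0 pos [ 0.4619 -0.1578  0.2024] yawx 158.06 z [ 0.001 -0.001 -1.   ] open 0.46 F [ 0.15 -0.23 -3.99] T [0.01 0.01 0.01] q [-0.57  0.28  1.96 -0.    0.9  -1.76] gpo 0.1547
casting_mid [([387.2, 326.0], 0.7), ([327.7, 177.3], 0.68), ([305.1, 214.4], 0.62)]
casting_flange [([392.5, 309.7], 0.92), ([320.5, 170.9], 0.7), ([298.9, 222.0], 0.65)]
stop_face [([308.0, 175.5], 0.74)]
```

View pics/low.png

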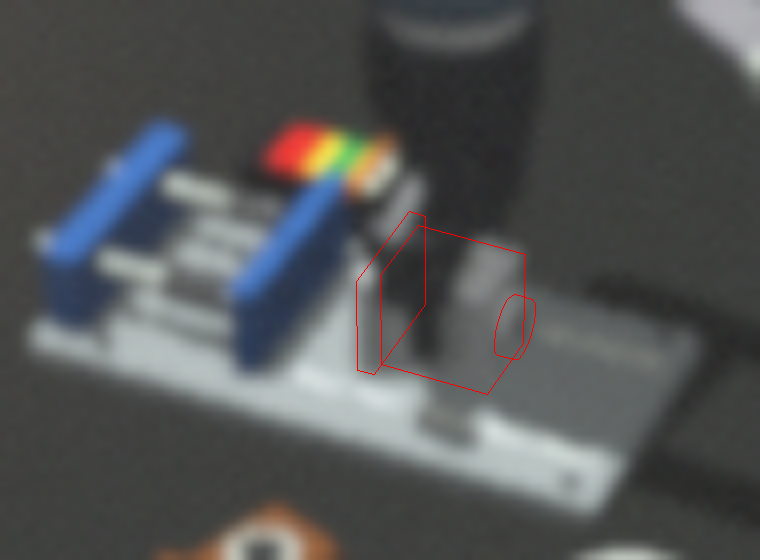

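The overlay matches the housing in front of the stop, with the flange at (370,320) and the stop face at (260,300) in the crop. I'll lower onto the bed and check the fixture's outline in the side view.

```bash
python3 -m handwheel '[{"offset":[0,0,0.003],"spin":0,"grip":0.2},{"offset":[0,0,0.005],"spin":0,"grip":0.2},{"offset":[0,0,0.006],"spin":0,"grip":0.2},{"offset":[0,0,0.006],"spin":0,"grip":0.2}]'; python3 st.py;python3 - <<'E'
from bench import cams
from h import *
s=cams.camera('side')
k=8;o=np.array([275,140]);im=cv2.resize(s['color'][140:210,275:370,::-1],None,fx=k,fy=k,interpolation=2)
f=(.5031,-.1746,0,np.radians(-22.08))
for Q in [box(-.14,.14,-.065,.065,.0149,.015),box(.03,.042,-.05,.05,.016,.064),box(-.13,.02,-.037,.037,.0149,.015)]:
    h=cv2.convexHull(((proj(s,place(Q,*f))-o+.5)*k).astype(np.float32)).astype(int);cv2.polylines(im,[h],True,(0,0,255),1)
cv2.imwrite('pics/low2.png',im)
E
```

```text
time_s: 10.7
eef_pos: [0.4616, -0.1576, 0.1966]
eef_rot: [-0.0, 0.19, 0.982, 0.0]
wrist_force: [-4.1, 2.7, 8.9]
opening: 0.464
t 10.7 pos [ 0.4616 -0.1576  0.1966] yawx 158.07 z [-0.001  0.    -1.   ] open 0.464 F [-4.07  2.67  8.85] T [ 0.44  0.71 -0.01] q [-0.57  0.3   1.96 -0.    0.89 -1.76] gpo 0.1547
```

View pics/low2.png

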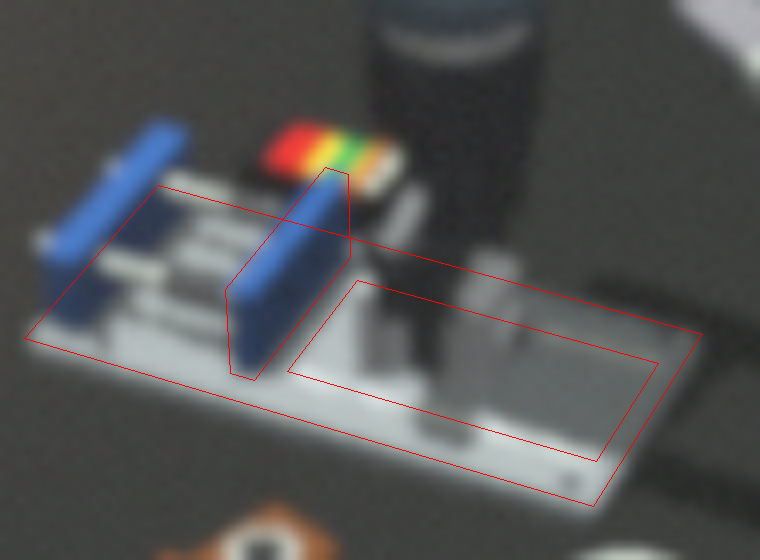

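Contact is about 13 N down, a bit heavy. I'll ease up 0.5 mm and advance along tool -x (the push direction).

```bash
python3 -m handwheel '[{"offset":[0,0,-0.0005],"spin":0,"grip":0.2},{"offset":[-0.005,0,-0.0005],"spin":0,"grip":0.2},{"offset":[-0.012,0,-0.0005],"spin":0,"grip":0.2},{"offset":[-0.02,0,-0.0005],"spin":0,"grip":0.2},{"offset":[-0.028,0,-0.0005],"spin":0,"grip":0.2},{"offset":[-0.032,0,-0.0005],"spin":0,"grip":0.2},{"offset":[-0.032,0,-0.0005],"spin":0,"grip":0.2},{"offset":[-0.032,0,-0.0005],"spin":0,"grip":0.2}]'; python3 st.py;python3 - <<'E'
from bench import cams
import cv2,numpy as np
s=cams.camera('side')['color'][140:210,275:370,::-1];t=cams.camera('top')['color'][140:240,310:400,::-1]
cv2.imwrite('pics/pr1.png',np.hstack([cv2.resize(s,(475,350),interpolation=2),cv2.resize(t,(315,350),interpolation=2)]))
E
```

```text
time_s: 11.75
eef_pos: [0.4913, -0.1696, 0.1966]
eef_rot: [0.0, 0.19, 0.982, -0.0]
wrist_force: [-2.8, 1.3, 5.6]
opening: 0.459
t 11.75 pos [ 0.4913 -0.1696  0.1966] yawx 158.06 z [ 0. -0. -1.] open 0.459 F [-2.78  1.29  5.58] T [0.24 0.46 0.  ] q [-0.56  0.35  1.88 -0.    0.91 -1.75] gpo 0.1547
```

View pics/pr1.png

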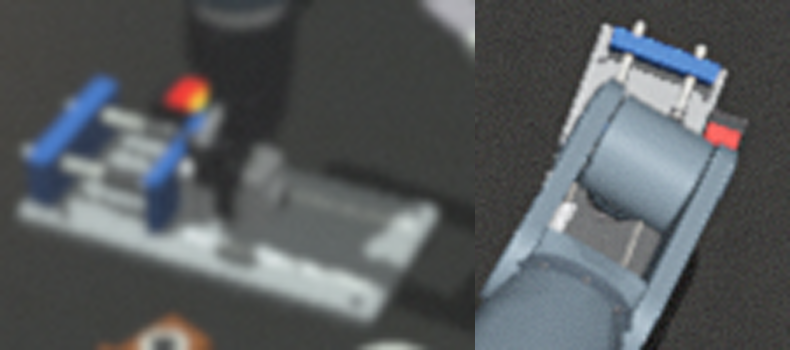

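```bash
python3 -m handwheel '[{"offset":[-0.003,0,-0.0006],"spin":0,"grip":0.2},{"offset":[-0.006,0,-0.0006],"spin":0,"grip":0.2},{"offset":[-0.006,0,-0.0006],"spin":0,"grip":0.2}]'; python3 st.py
python3 -m handwheel '[{"offset":[-0.003,0,0],"spin":0,"grip":0.2},{"offset":[-0.006,0,0],"spin":0,"grip":0.2},{"offset":[-0.006,0,0],"spin":0,"grip":0.2}]'; python3 st.py
python3 -m handwheel '[{"offset":[-0.003,0,0],"spin":0,"grip":0.2},{"offset":[-0.006,0,0],"spin":0,"grip":0.2},{"offset":[-0.006,0,0],"spin":0,"grip":0.2}]'; python3 st.py
```

```text
time_s: 12.22
eef_pos: [0.497, -0.1719, 0.1967]
eef_rot: [0.0, 0.19, 0.982, -0.0]
wrist_force: [-0.6, 0.7, -2.1]
opening: 0.456
t 12.225 pos [ 0.497  -0.1719  0.1967] yawx 158.05 z [ 0. -0. -1.] open 0.456 F [-0.6   0.66 -2.12] T [ 0.11  0.15 -0.05] q [-0.56  0.36  1.86  0.    0.92 -1.75] gpo 0.1547
time_s: 12.6
eef_pos: [0.5018, -0.1738, 0.1966]
eef_rot: [-0.001, 0.19, 0.982, 0.0]
wrist_force: [-5.4, 1.8, 3.3]
opening: 0.463
t 12.6 pos [ 0.5018 -0.1738  0.1966] yawx 158.06 z [-0.002  0.001 -1.   ] open 0.463 F [-5.45  1.77  3.31] T [ 0.29  0.68 -0.13] q [-0.56  0.37  1.85 -0.    0.92 -1.74] gpo 0.1547
time_s: 12.98
eef_pos: [0.5069, -0.1759, 0.1967]
eef_rot: [-0.002, 0.19, 0.982, 0.0]
wrist_force: [-8.3, 2.2, 7.6]
opening: 0.459
t 12.975 pos [ 0.5069 -0.1759  0.1967] yawx 158.06 z [-0.004  0.002 -1.   ] open 0.459 F [-8.33  2.22  7.62] T [ 0.25  1.16 -0.19] q [-0.56  0.38  1.83 -0.    0.93 -1.74] gpo 0.1547
```

```bash
cat > look.py <<'E'
import sys
from bench import cams
from h import *
s=cams.camera('side');o=np.array([275,140]);k=8
im=cv2.resize(s['color'][140:210,275:370,::-1],None,fx=k,fy=k,interpolation=2)
cv2.imwrite(f'pics/{sys.argv[1]}.png',im)
f=(.5031,-.1746,0,np.radians(-22.08))
for n,q in [('stop tl far',(.03,-.05,.064)),('stop near',(.03,.05,.064)),('end near',(.116,.05,.06)),('end far',(.116,-.05,.06))]:
    print(n,((proj(s,place(np.array([q]),*f))-o+.5)*k).round(0))
E
python3 look.py pr2
```

```text
stop tl far [[349. 174.]]
stop near [[250. 296.]]
end near [[ 79. 255.]]
end far [[183. 137.]]
```

View pics/pr2.png

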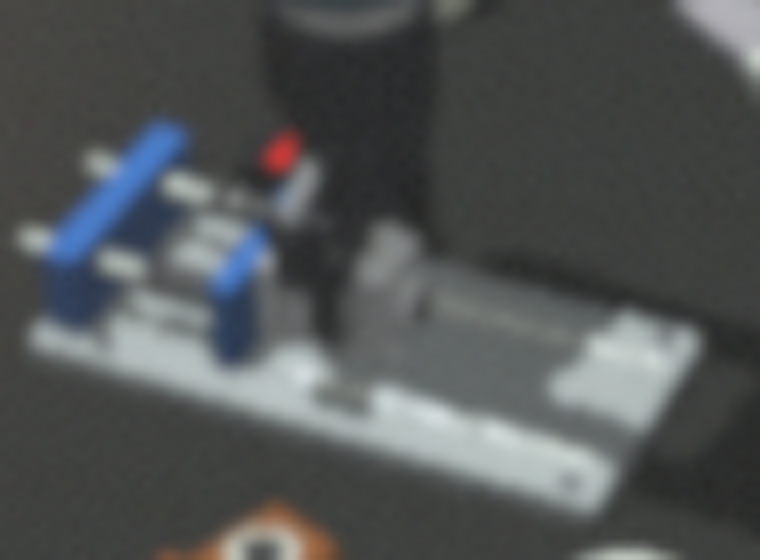

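```bash
python3 -m handwheel '[{"offset":[-0.002,0,-0.0003],"spin":0,"grip":0.2},{"offset":[-0.0035,0,-0.0003],"spin":0,"grip":0.2},{"offset":[-0.005,0,-0.0003],"spin":0,"grip":0.2},{"offset":[-0.005,0,-0.0003],"spin":0,"grip":0.2},{"offset":[-0.005,0,-0.0003],"spin":0,"grip":0.2}]'; python3 st.py
cat > meas.py <<'E'
import pickle
from bench import cams,landmark_of
from h import *
P0=pickle.load(open('p0.pkl','rb'))['side'];s=cams.camera('side')
f=(.5031,-.1746,0,np.radians(-22.08))
d=(proj(s,place(np.array([[.046,.045,.05]]),*f))-proj(s,place(np.array([[.030,.045,.05]]),*f)))[0];print('16mm =',d)
# near-end of stop plate, mask: patch cols/rows (orig px)
for (x0,y0,w,h) in [(301,173,8,14),(301,178,7,10)]:
    T=P0['color'][y0:y0+h,x0:x0+w];I=s['color'];best=None
    k=8;Tk=cv2.resize(T,None,fx=k,fy=k,interpolation=2)
    X0,Y0=x0-12,y0-8;R=cv2.resize(I[Y0:y0+h+8,X0:x0+w+4],None,fx=k,fy=k,interpolation=2)
    m=cv2.matchTemplate(R,Tk,cv2.TM_CCOEFF_NORMED);_,v,_,l=cv2.minMaxLoc(m)
    mv=np.array([l[0]/k-12,l[1]/k-8]);print(v,mv,'push mm',16*(mv@d)/(d@d))
print([(a['uv'],a['confidence']) for a in landmark_of(s,'stop_face')][:2],proj(s,place(np.array([[.03,0,.04]]),*f)))
E
python3 meas.py; python3 look.py pr3
```

```text
time_s: 13.65
eef_pos: [0.511, -0.1775, 0.1967]
eef_rot: [-0.003, 0.19, 0.982, 0.001]
wrist_force: [-11.8, 4.0, 7.4]
opening: 0.46
t 13.65 pos [ 0.511  -0.1775  0.1967] yawx 158.05 z [-0.005  0.002 -1.   ] open 0.46 F [-11.77   4.04   7.42] T [ 0.35  1.52 -0.25] q [-0.55  0.39  1.82 -0.    0.94 -1.74] gpo 0.1547
16mm = [-4.02238848 -1.14634281]
0.9841303825378418 [-3.5 -1. ] push mm 13.92473219839001
0.9970005750656128 [-3.5 -1. ] push mm 13.92473219839001
[] [[312.26365294 174.02235831]]
stop tl far [[349. 174.]]
stop near [[250. 296.]]
end near [[ 79. 255.]]
end far [[183. 137.]]
```

View pics/pr3.png

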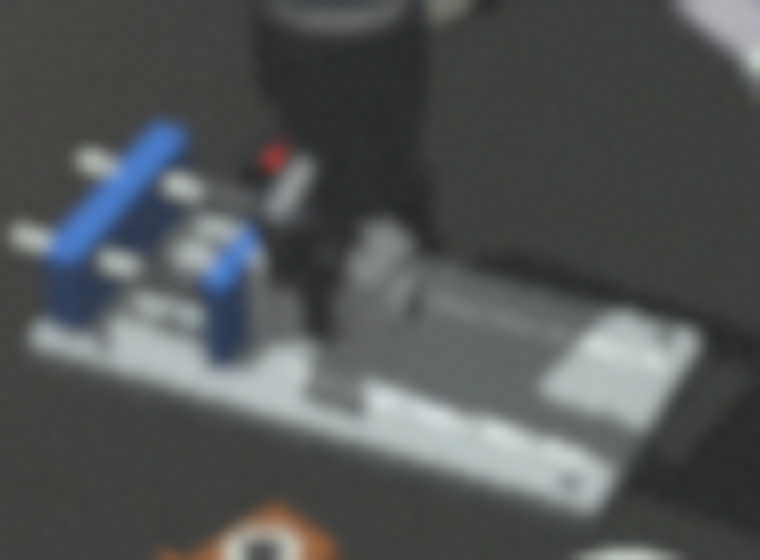

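The pushback reads 12.4 mm from the TCP pose and 13.9 mm from the image match, both in green. I'll go 3 mm further towards mid-band and hold.

```bash
python3 -m handwheel '[{"offset":[-0.0015,0,0],"spin":0,"grip":0.2},{"offset":[-0.003,0,0],"spin":0,"grip":0.2},{"offset":[-0.003,0,0],"spin":0,"grip":0.2},{"offset":[-0.003,0,0],"spin":0,"grip":0.2}]'; python3 st.py; python3 meas.py
python3 -m handwheel '[{"offset":[0,0,0],"spin":0,"grip":0.2},{"offset":[0,0,0],"spin":0,"grip":0.2},{"offset":[0,0,0],"spin":0,"grip":0.2},{"offset":[0,0,0],"spin":0,"grip":0.2},{"offset":[0,0,0],"spin":0,"grip":0.2},{"offset":[0,0,0],"spin":0,"grip":0.2},{"offset":[0,0,0],"spin":0,"grip":0.2},{"offset":[0,0,0],"spin":0,"grip":0.2},{"offset":[0,0,0],"spin":0,"grip":0.2},{"offset":[0,0,0],"spin":0,"grip":0.2},{"offset":[0,0,0],"spin":0,"grip":0.2},{"offset":[0,0,0],"spin":0,"grip":0.2},{"offset":[0,0,0],"spin":0,"grip":0.2},{"offset":[0,0,0],"spin":0,"grip":0.2},{"offset":[0,0,0],"spin":0,"grip":0.2},{"offset":[0,0,0],"spin":0,"grip":0.2},{"offset":[0,0,0],"spin":0,"grip":0.2},{"offset":[0,0,0],"spin":0,"grip":0.2},{"offset":[0,0,0],"spin":0,"grip":0.2},{"offset":[0,0,0],"spin":0,"grip":0.2}]'; python3 st.py; python3 meas.py; python3 look.py pr4
python3 -c "
from bench import cams;import cv2
cv2.imwrite('pics/top4.png',cv2.resize(cams.camera('top')['color'][130:270,150:460,::-1],None,fx=2.5,fy=2.5,interpolation=2))"
```

```text
time_s: 14.3
eef_pos: [0.5136, -0.1786, 0.1967]
eef_rot: [-0.003, 0.19, 0.982, 0.001]
wrist_force: [-13.0, 3.3, 10.0]
opening: 0.463
t 14.3 pos [ 0.5136 -0.1786  0.1967] yawx 158.05 z [-0.006  0.003 -1.   ] open 0.463 F [-12.99   3.26   9.95] T [ 0.39  1.69 -0.32] q [-0.55  0.4   1.81 -0.    0.94 -1.74] gpo 0.1547
16mm = [-4.02238848 -1.14634281]
0.9787850379943848 [-4.125 -1.25 ] push mm 16.486181637329132
0.9853345155715942 [-4.   -1.25] push mm 16.02631483199994
[([305.7, 174.8], 0.54), ([317.4, 185.3], 0.27)] [[312.26365294 174.02235831]]
time_s: 16.9
eef_pos: [0.5135, -0.1785, 0.1966]
eef_rot: [-0.003, 0.19, 0.982, 0.001]
wrist_force: [-13.5, 3.7, 9.8]
opening: 0.458
t 16.9 pos [ 0.5135 -0.1785  0.1966] yawx 158.05 z [-0.006  0.003 -1.   ] open 0.458 F [-13.49   3.67   9.81] T [ 0.39  1.71 -0.3 ] q [-0.55  0.4   1.81 -0.    0.94 -1.74] gpo 0.1547
16mm = [-4.02238848 -1.14634281]
0.9792161583900452 [-4.125 -1.25 ] push mm 16.486181637329132
0.9856823682785034 [-4.   -1.25] push mm 16.02631483199994
[([306.8, 173.2], 0.61)] [[312.26365294 174.02235831]]
stop tl far [[349. 174.]]
stop near [[250. 296.]]
end near [[ 79. 255.]]
end far [[183. 137.]]
```

View pics/pr4.png

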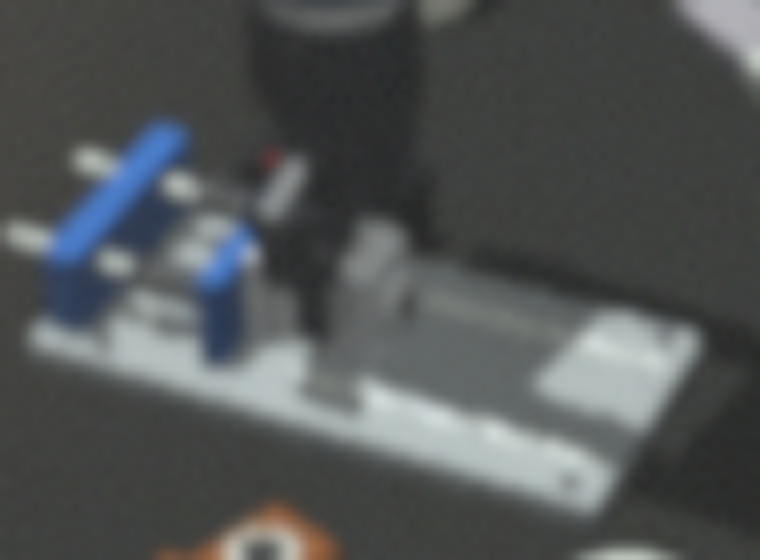

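View pics/top4.png

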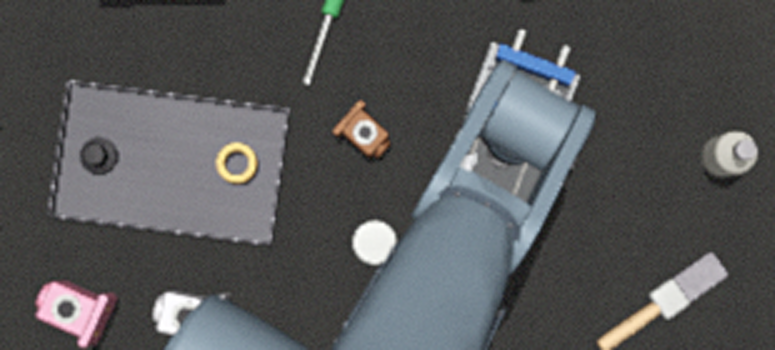

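The image match puts the stop 16–16.5 mm back and it held steady. The wrist sees 13.9 N along the push, which I put down to bed friction from about 14 N of downward load on top of the spring's 8.5 N. I'll ease the down-load slightly to test that, then hold again.

```bash
python3 -m handwheel '[{"offset":[0,0,-0.0003],"spin":0,"grip":0.2},{"offset":[0,0,-0.0007],"spin":0,"grip":0.2},{"offset":[0,0,-0.0007],"spin":0,"grip":0.2},{"offset":[0,0,-0.0007],"spin":0,"grip":0.2}]'; python3 st.py; python3 meas.py
python3 -m handwheel '[{"offset":[0,0,0],"spin":0,"grip":0.2},{"offset":[0,0,0],"spin":0,"grip":0.2},{"offset":[0,0,0],"spin":0,"grip":0.2},{"offset":[0,0,0],"spin":0,"grip":0.2},{"offset":[0,0,0],"spin":0,"grip":0.2},{"offset":[0,0,0],"spin":0,"grip":0.2},{"offset":[0,0,0],"spin":0,"grip":0.2},{"offset":[0,0,0],"spin":0,"grip":0.2},{"offset":[0,0,0],"spin":0,"grip":0.2},{"offset":[0,0,0],"spin":0,"grip":0.2},{"offset":[0,0,0],"spin":0,"grip":0.2},{"offset":[0,0,0],"spin":0,"grip":0.2},{"offset":[0,0,0],"spin":0,"grip":0.2},{"offset":[0,0,0],"spin":0,"grip":0.2},{"offset":[0,0,0],"spin":0,"grip":0.2},{"offset":[0,0,0],"spin":0,"grip":0.2},{"offset":[0,0,0],"spin":0,"grip":0.2},{"offset":[0,0,0],"spin":0,"grip":0.2},{"offset":[0,0,0],"spin":0,"grip":0.2},{"offset":[0,0,0],"spin":0,"grip":0.2}]'; python3 st.py; python3 meas.py
```

```text
time_s: 17.6
eef_pos: [0.5135, -0.1786, 0.1967]
eef_rot: [-0.003, 0.19, 0.982, 0.001]
wrist_force: [-10.3, 1.9, 3.1]
opening: 0.462
t 17.6 pos [ 0.5135 -0.1786  0.1967] yawx 158.04 z [-0.006  0.003 -1.   ] open 0.462 F [-10.25   1.92   3.09] T [ 0.24  1.32 -0.25] q [-0.55  0.4   1.81 -0.    0.94 -1.74] gpo 0.1547
16mm = [-4.02238848 -1.14634281]
0.9786802530288696 [-4.125 -1.25 ] push mm 16.486181637329132
0.9849939346313477 [-4.   -1.25] push mm 16.02631483199994
[([309.6, 176.1], 0.63)] [[312.26365294 174.02235831]]
time_s: 20.2
eef_pos: [0.5135, -0.1786, 0.1967]
eef_rot: [-0.003, 0.19, 0.982, 0.001]
wrist_force: [-10.3, 3.1, 3.5]
opening: 0.461
t 20.2 pos [ 0.5135 -0.1786  0.1967] yawx 158.04 z [-0.006  0.003 -1.   ] open 0.461 F [-10.3    3.06   3.53] T [ 0.17  1.31 -0.25] q [-0.55  0.4   1.81 -0.    0.94 -1.74] gpo 0.1547
16mm = [-4.02238848 -1.14634281]
0.9783347249031067 [-4.125 -1.25 ] push mm 16.486181637329132
0.9846965670585632 [-4.   -1.25] push mm 16.02631483199994
[([307.2, 175.3], 0.59)] [[312.26365294 174.02235831]]
```

The push force fell to about 10.7 N with the stop unmoved, which fits the bed-friction explanation. Everything is steady, so I'm handing in.

```bash
python3 -c "
from bench import ctrl;print(ctrl.hand_in())"; python3 st.py
```

```text
the job is handed in; nothing more can be done
None
the job is handed in; nothing more can be done
```

I lifted the gear housing out of the tray, stood it on the bed between the white lines and pushed its flange against the blue stop. I handed the job in at about 20 s with the gripper still holding it pressed; no verdict was reported.

**Last checks**
- **Stop position:** it was 16.0–16.5 mm back by image match, which is mid-green. It did not move over two holds of about 2.5 s each. The arm's pose suggests about 1.5 mm less, still in green. I inferred this because the arm hid the pointer and most of the scale.
- **Push force:** the spring should be giving about 8.5 N at that position. The wrist first read 13.9 N along the push; easing the downward load brought it to about 10.7 N with the stop unmoved. I take the difference to be friction on the bed.
- **Housing pose:** by the arm's pose it is within about 1 mm of the lane's centre line, under 1° off square and upright to about 0.01 rad. The fit of the housing in the grip could add 1–2 mm.
- **Other things:** in the last top view, the hub, collar, bottle, brush, steel disc and the visible part of the screwdriver looked undisturbed. I did not measure their positions.

**Where things disagreed**
- The housing's flange started towards the robot (world -x), not towards +y as the description says. I went by the images.
- The fixture's outline in the side view was off by 1–2 mm from the top-view fit, which is about the stated calibration error.

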